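# Keep the pot warm: set the right lever on a double plate warmer

## Robot

A 7-joint arm with a two-finger parallel gripper is mounted at the origin on the work surface. World frame = base frame: x ahead of the robot, y to its left, z up, the work surface at z = 0. Lengths are in m, angles in rad, forces in N, time in s.
With the tool pointing down it reaches from about 0.35 to 0.9 m from the base axis. Payload 19.9 kg.
Tool frame: the origin (TCP) lies at the very end of the fingers, on their centre line; the grasp point (between the pads) lies 19 mm behind it (ctrl.grip_depth is the distance from the TCP to the grasp point, in m); z points along the fingers, y is the line along which they close (so a half turn about z gives the same grasp; the last joint's range is limited). The gripper opens to 94 mm and grips with 3 to 60 N. Pads are 16 mm wide; open, the fingers measure 119 mm over their backs; the gripper's body (75 mm by 177 mm) begins 78 mm behind the grasp point.
Start: joints at [-1.185, 0.417, -0.01, 1.614, 0.005, 1.111, -0.053], TCP at [0.259, 0.569, 0.205] pointing down, gripper open.
Joint ranges: [-2.81, 2.81], [-0.39, 2.02], [-1.27, 1.25], [0.06, 2.57], [-1.19, 4.33], [0.19, 2], [-2.82, 2.82]. Speed limits (rad/s): [1.89, 1.89, 2.39, 2.39, 3.01, 3.01, 3.01].

## Interface

Orientations are given as a unit quaternion [x, y, z, w].
In Python, from station import ctrl gives the robot as it stands. Calls block until the motion is done:
- ctrl.reach(position, orientation): joint-space move of the TCP to a pose.
- ctrl.move_straight(position, v=0.15, orientation=None, threshold=None): straight line of the TCP; orientation=None keeps the orientation; v is the mean speed in m/s. With threshold (N) it stops when the force on the tool has changed by that much, and returns True; else False.
- ctrl.move_joints(angles): joint-space move.
- ctrl.release() and ctrl.grab(effort=None): open the fingers fully, or close them until they stop; effort is the grip in N (None keeps the last).
- ctrl.wait(seconds).
- ctrl.inverse_kinematics(position, orientation): joint angles nearest the present ones, or None.
- ctrl.snapshot(name): name is "scene" or "top"; returns a dict with "color" (384x512x3 uint8, red, green, blue), "camera_matrix" (3x3 intrinsics, pixels), "R" (3x3) and "t" (3): a world point X has camera coordinates R X + t. Camera axes: x right, y down, z forward; pixel columns grow to the right and rows downward; lengths in m; the calibration is good to about 2 mm. A picture is of the moment at which its call begins. There is no depth.
A pose or a line that the arm cannot do raises ctrl.PlanningError and nothing moves.
- ctrl.close_job(): hands the job in; it is judged then, once.
Readings, each from a call of its own:
- ctrl.read_time_s(): time.
- ctrl.read_q(): joint angles.
- ctrl.read_joint_vel(): joint speeds.
- ctrl.read_joint_torque(): joint torques, N m.
- ctrl.read_tcp_pos(): TCP position.
- ctrl.read_tcp_rot(): TCP orientation.
- ctrl.read_wrist_force(): force on the tool from outside, world axes, zero at the start.
- ctrl.read_torque(): the same for the moment, N m.
- ctrl.read_finger_gap(): finger opening in m.
- ctrl.read_finger_force(): force on a finger pad.
Only numpy, scipy, OpenCV 4.12 (cv2) and the standard library are available. Lean on these libraries where they do the work, as an engineer would, in place of code of your own. Each camera call takes 0.05 s, during which the arm holds its last target. There are 200 camera calls.

## Task

The lidded pot stands on one of the two plates of the plate warmer. Turn the heat lever of that plate (the lever directly in front of it) until it points at the long mark on its scale, and let go. Leave the other lever as it is and do not shift the pot.

Things in the scene. Friction and masses are not known exactly. Their poses are not given: they have to be found in the camera images.
- warmer: Low steel plate warmer, fixed, 660 mm wide (y), 380 deep, 62 high; origin on its underside, z up. Levers and scales lie along its front (-x) edge, facing the robot; behind are two round black plates, 184 mm across, tops at 68 mm, at (0.075, 0.17) (left) and (0.075, -0.17) (right). An open bowl stands on the other plate, a 68 mm tall shaker near (-0.02, 0).
- pot: Lidded round steel pot, 170 mm across, 91 mm tall with the lid's knob, two side handles reaching 116 mm from its middle; origin at the centre of its underside, z up. It stands on the left or the right plate: its y in the warmer's frame is positive on the left, negative on the right.
- left_lever (a joint): Angle (rad) of the left lever: steel bar, vertical pivot at (-0.07, 0.17) in the warmer's frame. Knob centre = pivot + 0.075*(-cos q, -sin q): at 0 it points to the front, positive swings it to -y. Stops at -1 and 1. White marks beyond its tip at -1, -0.5, 0, 0.5, 1; that at 0.5 is the long mark (30 x 6 mm, others 10 x 3). Stays where left; takes about 2 N at the knob.
- right_lever (a joint): Angle (rad) of the right lever: steel bar, vertical pivot at (-0.07, -0.17) in the warmer's frame. Knob centre = pivot + 0.075*(-cos q, -sin q): at 0 it points to the front, positive swings it to -y. Stops at -1 and 1. White marks beyond its tip at -1, -0.5, 0, 0.5, 1; that at 0.5 is the long mark (30 x 6 mm, others 10 x 3). Stays where left; takes about 2 N at the knob.
- left_knob (a point): Centre of the top of the left lever's knob, a wooden upright cylinder 22 mm across, 40 mm tall, free all round (top 115 mm, foot 75 mm above the counter), fixed on the lever 75 mm from its pivot. It can be pinched from above and turns within the fingers as the lever swings, or be pushed sideways.
- right_knob (a point): Centre of the top of the right lever's knob, a wooden upright cylinder 22 mm across, 40 mm tall, free all round (top 115 mm, foot 75 mm above the counter), fixed on the lever 75 mm from its pivot. It can be pinched from above and turns within the fingers as the lever swings, or be pushed sideways.
Things that resemble listed ones, but are neither listed nor needed, are in the scene too. Several things have the shape of the pot; the one meant has the colours described above.

How it is judged:
By the outcome, as a careful person would: the job done as asked, in the order asked, and still so for the second after the job is handed in, with the robot touching nothing.
It also fails if it takes over 29 s, if anything falls off the work surface, if the arm or the gripper's body presses on something with over 40 N, if the wrist force passes 120 N, or if a joint passes its speed limit or range.

## Working session

There is one attempt and no reset: what is moved stays moved. The work goes in short steps, each a Python script; the robot and the scene stay as the last script left them, time stands still between calls to the robot, and variables do not carry over. Pictures are saved under pics/ and viewed, at most 10 in all, crops included, and the job is handed in when it is done.

```bash
mkdir -p pics; python3 - <<'E'
from station import ctrl
import cv2,pickle
for n in("scene","top"):
    s=ctrl.snapshot(n); pickle.dump(s,open(n+".pkl","wb"))
    cv2.imwrite(f"pics/{n}1.png",cv2.resize(s["color"][:,:,::-1],(800,600),interpolation=cv2.INTER_CUBIC))
    print(s["camera_matrix"],s["R"],s["t"])
print(ctrl.read_time_s(),ctrl.read_tcp_rot())
E
```

```text
[[444.95666497   0.         253.53336138]
 [  0.         444.95666497 189.01910806]
 [  0.           0.           1.        ]] [[-0.80371678  0.59486761 -0.01310947]
 [ 0.50133148  0.66514596 -0.55339643]
 [-0.3204779  -0.45134619 -0.83281483]] [ 0.51089903 -0.15939676  1.34118765]
[[381.846962     0.         259.01589001]
 [  0.         381.846962   191.27635373]
 [  0.           0.           1.        ]] [[ 0.00807842 -0.9994922   0.03082336]
 [-0.99774805 -0.01010916 -0.06630705]
 [ 0.06658498 -0.03021829 -0.99732306]] [-0.12238662  0.5504559   1.13676028]
0.1 [ 2.11788194e-01  9.77315444e-01 -5.28865663e-04 -5.46204341e-05]
```

View pics/scene1.png

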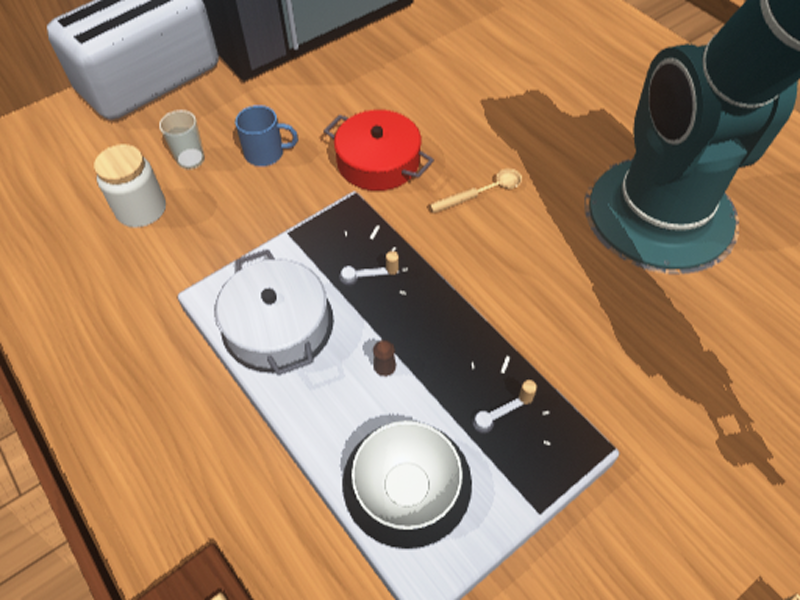

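View pics/top1.png

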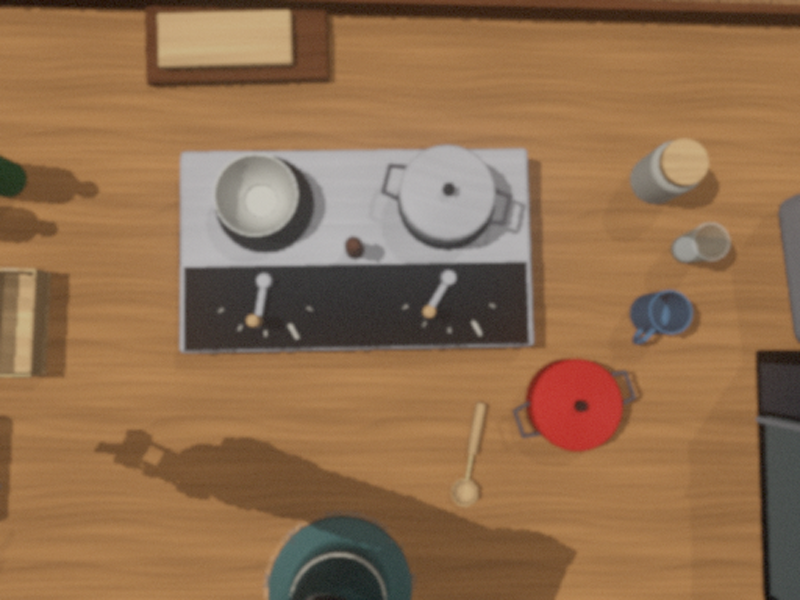

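The white/steel pot (top picture about (447,195)) stands on the right plate; the red one is a decoy. The right lever has its pivot at about (449,277) and its knob at (429,312), so q≈-0.5. The long mark is at (477,328). Next I fit the warmer pose from the marks in both views.

```bash
cat > fit.py <<'E'
import numpy as np,cv2,pickle
from scipy.optimize import least_squares
S={n:pickle.load(open(n+".pkl","rb")) for n in("scene","top")}
M={"top":{-1:{-1:(405,307),-.5:(424,324),0:(450,330),.5:(477,328),1:(492,305)},1:{-1:(221,310),-.5:(240,328),0:(265,334),.5:(293,331),1:(309,308)}},
"scene":{-1:{1:(346,233),.5:(375,232),0:(395,250),-.5:(404,269),-1:(403,293)},1:{1:(473,366),.5:(505,364),-.5:(546,413),-1:(547,443)}}}
def cen(n,p):
    g=S[n]["color"].min(2).astype(float); u,v=np.array(p)/1.5625; r=5
    x0,y0=int(round(u))-r,int(round(v))-r; w=g[y0:y0+2*r+1,x0:x0+2*r+1]; w=np.clip(w-w.min()-.45*(w.max()-w.min()),0,None)
    k,l=cv2.connectedComponents((w>0).astype(np.uint8)); c=l[r-1:r+2,r-1:r+2]; c=c[c>0]
    w=w*(l==(np.bincount(c).argmax() if len(c) else 0))
    Y,X=np.mgrid[y0:y0+2*r+1,x0:x0+2*r+1]; return np.array([(X*w).sum(),(Y*w).sum()])/w.sum()
def proj(n,P):
    s=S[n]; c=s["R"]@P+s["t"]; h=s["camera_matrix"]@c; return h[:2]/h[2]
obs=[(n,sd,q,cen(n,p)) for n in M for sd in M[n] for q,p in M[n][sd].items()]
def W(p,l):
    c,s=np.cos(p[2]),np.sin(p[2]); return np.array([p[0]+c*l[0]-s*l[1],p[1]+s*l[0]+c*l[1],l[2]])
def res(p):
    r=[]
    for n,sd,q,o in obs:
        R=p[4] if q==.5 else p[3]
        r+=list(proj(n,W(p,[-.07-R*np.cos(q),.17*sd-R*np.sin(q),.0625]))-o)
    return np.array(r)
def pose():
    f=least_squares(res,[.6,0,0,.1,.11],loss="soft_l1"); return f.x,f.fun
def knob(p,sd,snaps=S):  # lever angle from the wooden knob
    return None
if __name__=="__main__":
    p,f=pose(); print(p.round(4)); print(f.reshape(-1,2).round(1).tolist())
    for sd,q0 in((-1,-.5),(1,0.2)):
      # template: project cylinder, compare to wood mask centroid
      for n in S:
        hsv=cv2.cvtColor(S[n]["color"],cv2.COLOR_RGB2HSV); wood=((hsv[...,1]>70)&(hsv[...,2]>90)&(hsv[...,0]<25)).astype(np.uint8)
        u=proj(n,W(p,[-.07-.075*np.cos(q0),.17*sd-.075*np.sin(q0),.095]))
        k,l,st,ce=cv2.connectedComponentsWithStats(wood)
        ok=[i for i in range(1,k) if 15<st[i,4]<400]; i=min(ok,key=lambda i:np.hypot(*(ce[i]-u)))
        g=lambda q:proj(n,W(p,[-.07-.075*np.cos(q[0]),.17*sd-.075*np.sin(q[0]),.095]))-ce[i]
        s=least_squares(g,[q0]); print(sd,n,st[i],ce[i].round(1),"q",s.x.round(3),s.fun.round(1))
E
python3 fit.py
```

```text
[ 0.6545 -0.025   0.0294  0.0967  0.107 ]
[[0.3, 0.1], [0.5, 0.0], [0.4, -0.3], [0.4, -0.1], [0.3, -0.2], [0.8, 0.2], [0.8, -0.0], [0.7, 0.2], [0.8, 0.3], [0.8, 0.2], [0.2, 0.7], [0.4, 0.6], [0.8, -2.3], [-0.0, 0.7], [0.3, 0.8], [0.4, 1.1], [0.3, 0.7], [0.0, 0.8], [0.2, 0.7]]
-1 scene [247 160   8  16 109] [250.5 167.5] q [-0.53] [ 0.3 -0.1]
-1 top [270 195  10   9  65] [274.  199.3] q [-0.573] [ 0.2 -0.4]
1 scene [333 243  11  16 129] [337.8 250.1] q [-0.152] [-0.5  0.4]
1 top [157 200  10  10  76] [161.2 204.9] q [-0.244] [ 0.  -0.2]
```

```bash
python3 - <<'E'
from station import ctrl
import numpy as np,cv2,pickle
from fit import pose,W
p,_=pose(); a=np.pi/2+p[2]/2; o=[np.cos(a),np.sin(a),0,0]
K=lambda q,z:W(p,[-.07-.075*np.cos(q),-.17-.075*np.sin(q),z])
q0=-.55
ctrl.reach(K(q0,.19),o); print(ctrl.read_time_s())
print(ctrl.move_straight(K(q0,.082),v=.12,threshold=15))
ctrl.grab(8); print("gap",ctrl.read_finger_gap(),ctrl.read_time_s(),ctrl.read_wrist_force())
for q in np.linspace(q0,.5,6)[1:]:
    ctrl.move_straight(K(q,.082),v=.06); print(round(q,2),ctrl.read_wrist_force().round(1) if hasattr(ctrl.read_wrist_force(),'round') else ctrl.read_wrist_force())
print(ctrl.read_tcp_pos(),K(.5,.082),ctrl.read_finger_gap())
ctrl.release(); ctrl.move_straight(K(.5,.2),v=.15)
q=np.array(ctrl.read_q()); q[0]+=np.sign(q[0]-0 or 1)*0
print(q,ctrl.read_time_s())
for n in("scene","top"):
    s=ctrl.snapshot(n); pickle.dump(s,open(n+"2.pkl","wb"))
c=s  # view scene crop
s=pickle.load(open("scene2.pkl","rb"))
cv2.imwrite("pics/scene2.png",cv2.resize(s["color"][90:270,150:390,::-1],(800,600),interpolation=cv2.INTER_CUBIC))
E
```

```text
2.8333
False
gap 0.021956246437671984 4.9833 [-2.47817192  1.26557193  1.48227701]
-0.34 [-8.4  0.5  3.4]
-0.13 [-7.  -1.2  1.3]
0.08 [-4.7 -3.5 -1.3]
0.29 [-2.3 -2.6 -2.5]
0.5 [ 1.6 -0.5 -2.4]
[ 0.5251987  -0.23504758  0.08212181] [ 0.52477334 -0.2349035   0.082     ] 0.02208048360201749
[-0.21234406  0.41402333  0.74911356  1.76805624 -0.31483876  1.08451941
  2.24463048] 9.1417
```

View pics/scene2.png

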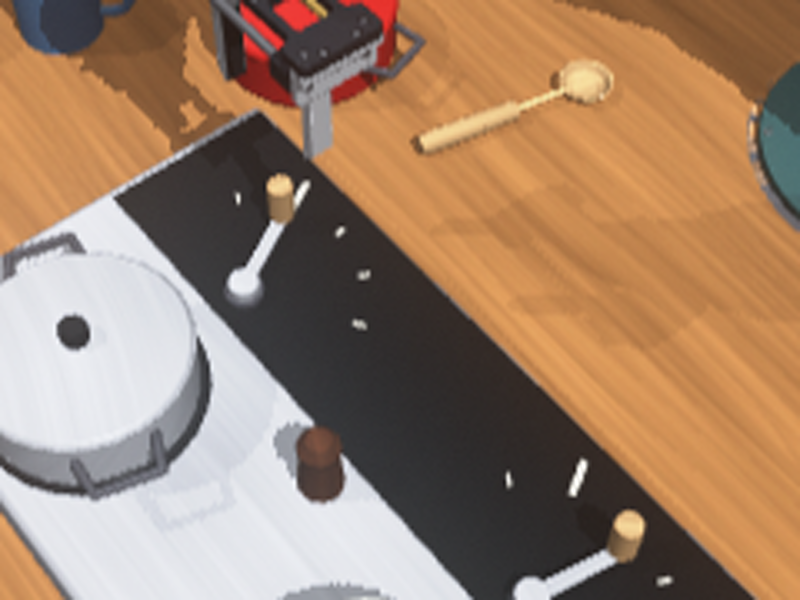

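The right lever now points along its long mark: its pivot is at (244,285), knob at (281,195) and mark at (303,195). I'll move the arm aside and measure the angle.

```bash
python3 - <<'E'
from station import ctrl
import numpy as np,cv2,pickle,fit
from scipy.optimize import least_squares
from fit import W,proj,S
p,_=fit.pose()
t=np.array(ctrl.read_tcp_pos()); ctrl.move_straight(t+[0,0,.06],v=.15)
q=np.array(ctrl.read_q()); q1=q.copy(); q1[0]-=.0
try: ctrl.reach([.40,.05,.27],ctrl.read_tcp_rot())
except ctrl.PlanningError as e: print(e)
N={n:ctrl.snapshot(n) for n in S}; pickle.dump(N,open("after.pkl","wb"))
for n in N:
  hsv=cv2.cvtColor(N[n]["color"],cv2.COLOR_RGB2HSV); wood=((hsv[...,1]>70)&(hsv[...,2]>90)&(hsv[...,0]<25)).astype(np.uint8)
  k,l,st,ce=cv2.connectedComponentsWithStats(wood)
  for sd,q0 in((-1,.5),(1,-.2)):
    g=lambda q:proj(n,W(p,[-.07-.075*np.cos(q[0]),.17*sd-.075*np.sin(q[0]),.095]))
    u=g([q0]); i=min([i for i in range(1,k) if 15<st[i,4]<400],key=lambda i:np.hypot(*(ce[i]-u)))
    s=least_squares(lambda q:g(q)-ce[i],[q0]); print(n,sd,st[i],ce[i].round(1),s.x.round(3),s.fun.round(1))
cv2.imwrite("pics/top3.png",cv2.resize(N["top"]["color"][80:240,100:360,::-1],(800,492),interpolation=cv2.INTER_CUBIC))
print(ctrl.read_time_s())
E
```

```text
scene -1 [230 142   8  15 104] [233.7 148.9] [0.532] [-0.3  0.9]
scene 1 [333 243  11  16 131] [337.7 250. ] [-0.15] [-0.5  0.3]
top -1 [296 194  11  10  73] [301.7 199.2] [0.523] [-0.1 -0.1]
top 1 [157 200  10  10  77] [161.2 204.9] [-0.245] [ 0.1 -0.3]
11.0667
```

View pics/top3.png

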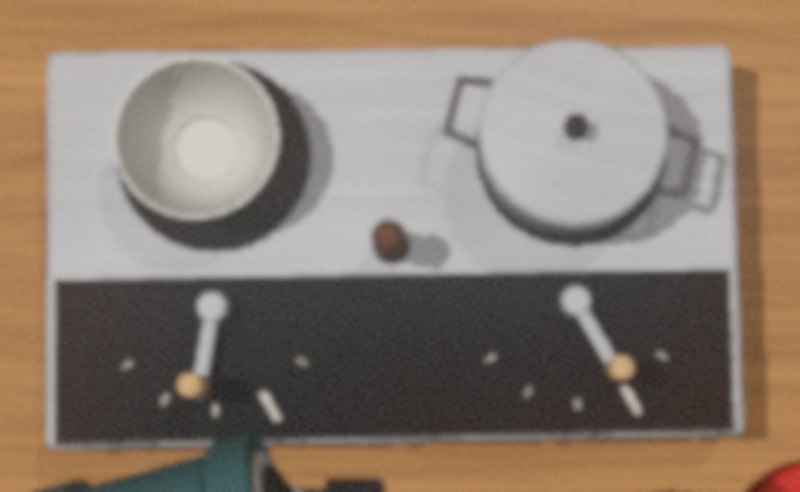

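The top view shows the bar from (575,300) to the knob at (620,368), in line with the long mark at (630,400). I measure about 0.52 rad against 0.5. The left lever and the pot have not moved, so I'm handing in.

```bash
python3 -c "
from station import ctrl
print(ctrl.close_job())"
```

```text
the job is handed in; nothing more can be done
None
```

The right lever, in front of the pot, now points at its long mark (measured about 0.52 rad against 0.5) and is released; the left lever and pot did not move, and the job was handed in at about 11 s.

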